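Lock the pressure cooker's lid and shut its steam valve

ROBOT

A 7-joint arm with a two-finger parallel gripper is mounted at the origin on a cart in front of the work surface, level with it; the furniture and walls round the work are solid. World frame = base frame: x ahead of the robot, y to its left, z up, the work surface at z = 0. Lengths are in m, angles in rad, forces in N, time in s.
With the tool pointing down it reaches from about 0.4 to 0.85 m from the base axis. Payload 10.4 kg.
Tool frame: the origin (TCP) lies on the centre line of the jaws, within the pads' length; the fingertips stand 14 mm ahead of it and the grasp point (between the pads) lies 5 mm behind it (manip.tip_reach is the distance from the TCP to the fingertips, in m); z points along the fingers, y is the line along which they close (so a half turn about z gives the same grasp; the last joint's range is limited). The gripper opens to 85 mm and grips with 20 to 120 N. Pads are 22 mm wide; open, the fingers measure 114 mm over their backs; the gripper's body (76 mm by 85 mm) begins 54 mm behind the grasp point. The pads swing forward as they close: fully open they stand 13 mm farther back than shut.
Start: joints at [1.091, 0.332, -0.065, 1.46, 0.022, 1.35, -0.088], TCP at [0.276, -0.561, 0.245] pointing down, gripper open.
Joint ranges: [-2.6, 2.6], [-0.5, 2.12], [-1.47, 1.34], [0.16, 2.42], [-1.27, 4.41], [0.06, 2.06], [-2.6, 2.6]. Speed limits (rad/s): [2.22, 2.22, 2.79, 2.79, 3.14, 3.14, 3.14].

INTERFACE

Orientations are given as a unit quaternion [x, y, z, w].
In Python, from workcell import manip gives the robot as it stands.
- The arm moves only by the shell command python3 -m pendant 'ROWS' [FORCE]. ROWS is JSON, a list of rows, each a list of 7 numbers: the shift along the tool's x, y, z in units of 50 mm (1.0 is 50 mm), then the turn, a rotation vector about the tool's x, y, z in units of 8 degrees (1.0 is 8 degrees), then the opening, from -1 (shut) to 1 (fully open), so that 0 is half open. In form: [[dx, dy, dz, ax, ay, az, jaw], ...]. A call has exactly 10 rows; each row is the pose to reach, as a shift and turn from the pose commanded when the call began, along the tool's axes at that moment; what a row does not reach only later rows make up. A row lasts 1/8 s, in which the tool goes at most 62.5 mm and 10.7 degrees, less where a joint would pass 70% of its speed; a pose out of reach is approached as far as the arm can. A call with a gripper value outside its range is refused whole. The fingers move at their own pace and stop on an object; FORCE is the grip in N (left out, the last holds). Time passes only in rows, so rows that repeat a pose let the fingers close, or fill a call up. It gives the time, the measured TCP pose, the force, the opening and the grip force at its end, in the units of the state.
- manip.get_obs(): the state, without advancing time (a new reading comes with each control period).
- manip.camera(name): name is "side" or "top" or "wrist"; returns (picture, depth): 384x512x3 uint8, red, green, blue; 384x512 float32, m along the optical axis (not along the pixel's ray), 0 where there is no reading.
- manip.get_calibration(name): a dict with "fx", "fy", "cx", "cy" (pixels), "xyz" and "orientation" of the camera in the world. Camera axes: x right, y up, looking along -z (the intrinsics and any distortion apply to the point x, -y, -z); pixel columns grow to the right and rows downward; lengths in m; the calibration is good to about 2 mm. A picture is of the moment at which its call begins: read the wrist's pose just before it. get_calibration takes no time and is no camera call; for the wrist camera it gives the pose at the moment of the call.
- manip.hand_in(): hands the job in; it is judged then, once.
Trained networks look in the newest picture that a camera, given by its name, has taken for a name from the list of things; names that differ only in an ending like _2 or _b are one class to them, and where a whole thing is asked for, a point or a joint stands for the part that bears it (a point fixed in the world has none). Each returns a list of dicts, best first, with "p" (0 to 1); they miss things now and then, are a little off and sometimes report something else, mostly with a low value. They report only what shows in the picture. A call takes as long as a camera call.
- manip.find_in(thing, camera): "box" ([left, top, right, bottom] in pixels, round what is visible of it).
- manip.trace(thing, camera): "pixels" (384x512 bool, what is visible of it) and "box" ([left, top, right, bottom] in pixels, round what is visible of it).
- manip.tip_of(thing, camera): "pixel" ([column, row] in pixels: a listed point, or the origin of a listed thing).
The state is a dict: "clock": time; "joint_pos": joint angles; "joint_velocities": joint speeds; "tau": joint torques, N m; "position": TCP position; "ee_rot": TCP orientation; "ft_force": force on the tool from outside, world axes, zero at the start; "torque": the same for the moment, N m; "grip_width": opening from 0.0 (shut) to 1.0 (fully open); "grasp_force": force on a finger pad.
Only numpy, scipy, OpenCV 4.12 (cv2) and the standard library are available. Lean on these libraries where they do the work, as an engineer would, in place of code of your own. Each camera call takes 0.05 s, during which the arm holds its last target. There are 200 camera calls.

TASK

The filled pressure cooker is ready to heat: lock its lid by pushing both black folding wing handles outward and down until they lie flat, and only then push the red steam-valve button across to the green dot, as far as it goes. Only push, with the fingertips: lift nothing, do not shove the cooker along the hob, and leave the things around it where they stand.

Things in the scene. Friction and masses are not known exactly. Their poses are not given: they have to be found in the camera images.
- cooker: Steel pressure cooker, 240 mm across, on the black hob; loose, 6 kg, stays put under 20 N. Origin: centre of its underside; z up, x from the valve side (front) through the hub to the back, y to its left. Lid rim radius 125 mm at z = 142 mm, lid centre z = 150 mm. Black pot loop handles at x = +-158 mm, z = 116 mm. Steel jaws under the wings, out to y = +-141 mm, move with the wings.
- lid_hub (a point): Top centre of the black hub in the middle of the lid, 183 mm above the cooker's underside; axes as the cooker's. The hub, 62 mm (x) by 50 mm (y), carries the two wing handles.
- wing_left (a joint): Left wing handle (+y side), black paddle with grey inlay, 60 mm wide (along cooker x), 14 mm thick, 87 mm long from its hinge line, which runs along cooker x at y = 36, z = 170 mm. Value: rad above flat; 0 = flat, locked, at its stop; starts raised 0.7 to 1.25, leaning outward. Stiff (0.22 N m), stays where left. Push its hub-facing side outward and down.
- wing_left_top (a point): Point on the left wing's push face (the face that looks to the hub, and up when flat), 60 mm from the hinge line and mid-width; its z axis is the normal out of that face, its y axis points along cooker y when flat (outward). At angle 0 it lies at cooker (0, 96, 177) mm.
- wing_right (a joint): Right wing handle (cooker's -y side), mirror image of the left: hinge line along cooker x at y = -36 mm, z = 170 mm. Value: angle above flat, rad: 0 = flat (locked), starts at 0.7 to 1.25. Same stiffness.
- wing_right_top (a point): Point on the right wing's push face, 60 mm from its hinge line and mid-width; its z axis is the normal out of that face, its y axis points along cooker y when flat (toward the hub). At angle 0 it lies at cooker (0, -96, 177) mm.
- valve (a joint): Steam-valve slide: value in m along cooker +y. 0 = vent end (white dot), 0.028 = pressure end (green dot, against its stop). Starts at 0 to 0.008. Friction about 1.5 N; it stays where it is left.
- valve_knob (a point): Top centre of the red valve button, 20 mm (x) by 14 mm (y), standing 23 mm above its black housing; axes as the cooker's. The housing, 34 x 86 mm, is centred at cooker x = -82 mm, y = 0, its top at z = 162 mm; the button's top is at z = 185.5 mm and its centre at y = -14 mm + valve value.
- timer: Bystander: red and white kitchen timer, 66 mm across, 42 mm high; origin at the centre of its underside. Not to be moved.
- pepper: Bystander: brown wooden pepper mill, 56 mm across, 155 mm high; origin at the centre of its underside. Not to be moved.
- oil: Bystander: dark green oil bottle with pourer, 60 mm across, 276 mm high; origin at the centre of its underside. Not to be moved.
- onion_pan: Bystander: small steel pan of diced onion, 109 x 177 x 65 mm, on the white cutting board to the right; origin at the centre of its underside. Not to be moved.

How it is judged:
On the way, in this order (a step that is already met when the one before it is completed fails the run):
1. both wing handles lie flat (value of joint each of wing_left, wing_right below 0.06 rad), for 0.2 s.
2. the steam valve stands at the green dot (value of joint valve above 0.025 m), for 0.2 s.
At the end, for the whole second after the job is handed in: Both wing handles are within 0.06 rad of flat, the valve is at 0.025 m or more of its 0.028 m, the cooker stands level within 20 mm of where it was, at rest, and the timer, pepper mill, oil bottle and onion pan are within 15 mm of where they stood (all of step 1 and value of joint valve above 0.025 m and distance of cooker from where it was at the start of the episode below 0.02 m and angle between cooker's own z axis and vertical below 0.05 rad and linear speed of cooker below 0.02 m/s and distance of each of timer, pepper, oil, onion_pan from where it was at the start of the episode below 0.015 m); the robot touches nothing.
It fails at once if the valve is pushed across while a wing handle is still up (value of joint valve above 0.018 m and value of joint any of wing_left, wing_right above 0.12 rad).
It fails at once if the cooker is lifted or tipped (height (world z) of cooker above 0.012 m or angle between cooker's own z axis and vertical above 0.08 rad).
It fails at once if the cooker is shoved more than 30 mm along the hob (distance of cooker from where it was at the start of the episode above 0.03 m).
It fails at once if a bystander is moved or lifted (distance of any of timer, pepper, oil, onion_pan from where it was at the start of the episode above 0.03 m).
It also fails if it takes over 48 s, if anything falls off the work surface, if the arm or the gripper's body presses on something with over 40 N, if the wrist force passes 120 N, or if a joint passes its speed limit or range.

## Working session

There is one attempt and no reset: what is moved stays moved. The work goes in short steps, Python scripts to look and compute and a shell command to move; the robot and the scene stay as the last step left them, time stands still between calls to the robot, and variables do not carry over. Pictures are saved under pics/ and viewed, at most 10 in all, crops included, and the job is handed in when it is done.

```bash
mkdir -p pics; ls; cat > h.py <<'E'
import numpy as np, cv2
from scipy.spatial.transform import Rotation as R
from workcell import manip
def world(cal,u,v,d):
    p=np.array([(u-cal['cx'])/cal['fx']*d,-(v-cal['cy'])/cal['fy']*d,-d])
    return R.from_quat(cal['orientation']).apply(p)+np.array(cal['xyz'])
def cloud(cal,dep):
    v,u=np.nonzero(dep>0); d=dep[v,u]
    p=np.stack([(u-cal['cx'])/cal['fx']*d,-(v-cal['cy'])/cal['fy']*d,-d],1)
    return R.from_quat(cal['orientation']).apply(p)+np.array(cal['xyz']),u,v
E
python3 - <<'E'
from h import *
np.set_printoptions(precision=4,suppress=True)
o=manip.get_obs();print(o['clock'],o['position'],o['ee_rot'],manip.tip_reach)
ims=[]
for c in['top','side']:
    im,dep=manip.camera(c);cal=manip.get_calibration(c);print(c,cal)
    cv2.imwrite(f'pics/{c}0.png',im[...,::-1]);np.save(f'{c}.npy',dep)
    for t in['lid_hub','wing_left_top','wing_right_top','valve_knob','cooker','timer','pepper','oil','onion_pan']:
        r=manip.tip_of(t,c)
        if r:
            u,v=r[0]['pixel'];d=dep[int(round(v)),int(round(u))]
            print(t,round(r[0]['p'],2),np.round([u,v]),world(cal,u,v,d))
E
```

```text
pics
0.0 [ 0.2755 -0.5606  0.2445] [ 0.974   0.2264 -0.0002 -0.0007] 0.014
top {'fx': 408.58236465903923, 'fy': 408.58236465903923, 'cx': 250.8843167551011, 'cy': 194.74239102745537, 'xyz': array([0.397 , 0.027 , 1.3184]), 'orientation': array([-0.0447,  0.0412,  0.7087, -0.7029])}
lid_hub 0.68 [233. 187.] [0.5574 0.083  0.1814]
wing_left_top 0.89 [206. 178.] [0.5774 0.1527 0.2178]
wing_right_top 0.86 [251. 192.] [0.5398 0.0318 0.2174]
valve_knob 0.7 [252. 193.] [0.5349 0.0294 0.2234]
cooker 0.57 [238. 199.] [0.524  0.0697 0.1807]
timer 0.69 [142. 227.] [0.4542 0.3743 0.0402]
pepper 0.73 [141. 201.] [0.5342 0.3705 0.0681]
oil 0.7 [232. 190.] [0.5508 0.085  0.1821]
onion_pan 0.63 [366. 190.] [ 0.5605 -0.3214  0.0679]
side {'fx': 495.0390987669967, 'fy': 495.0390987669967, 'cx': 253.19576322998356, 'cy': 193.74648379238224, 'xyz': array([0.3079, 1.1624, 0.7271]), 'orientation': array([-0.0534,  0.5219,  0.8481, -0.0745])}
lid_hub 0.89 [238. 186.] [0.5588 0.0578 0.1801]
wing_left_top 0.72 [223. 190.] [0.5659 0.1836 0.2303]
wing_right_top 0.77 [253. 163.] [0.5265 0.0234 0.2305]
valve_knob 0.55 [276. 196.] [0.4642 0.0308 0.1447]
cooker 0.83 [240. 251.] [0.5263 0.1969 0.077 ]
timer 0.94 [260. 335.] [0.4424 0.4135 0.0259]
pepper 0.73 [216. 326.] [0.5344 0.4063 0.0284]
oil 0.85 [172. 306.] [0.6431 0.3635 0.0318]
onion_pan 0.79 [262. 180.] [ 0.514  -0.0406  0.1552]
```

```bash
python3 - <<'E'
import cv2,numpy as np
a=cv2.imread('pics/top0.png');b=cv2.imread('pics/side0.png')
b2=cv2.resize(b[110:360,140:373],(400,429));a2=cv2.resize(a[90:290,90:410],(800,500))
cv2.imwrite('pics/t1.png',a2)
cv2.imwrite('pics/s1.png',cv2.resize(b[100:340,120:440],(800,600)))
E
```

```text
(no output)
```

View pics/t1.png

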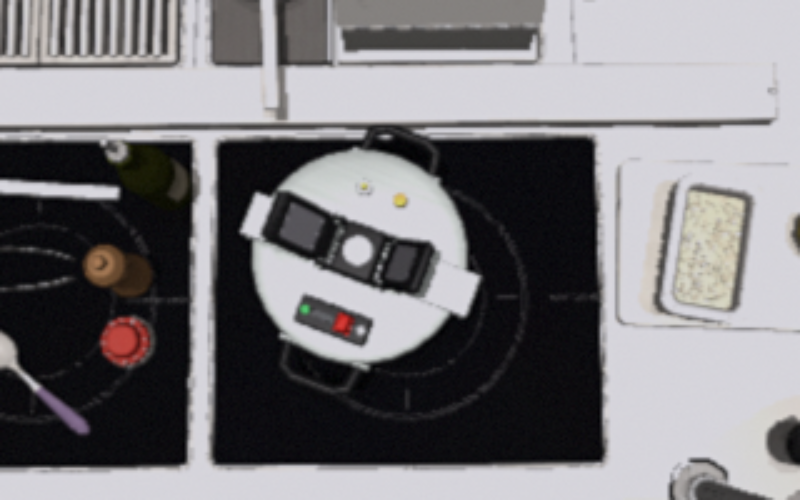

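View pics/s1.png

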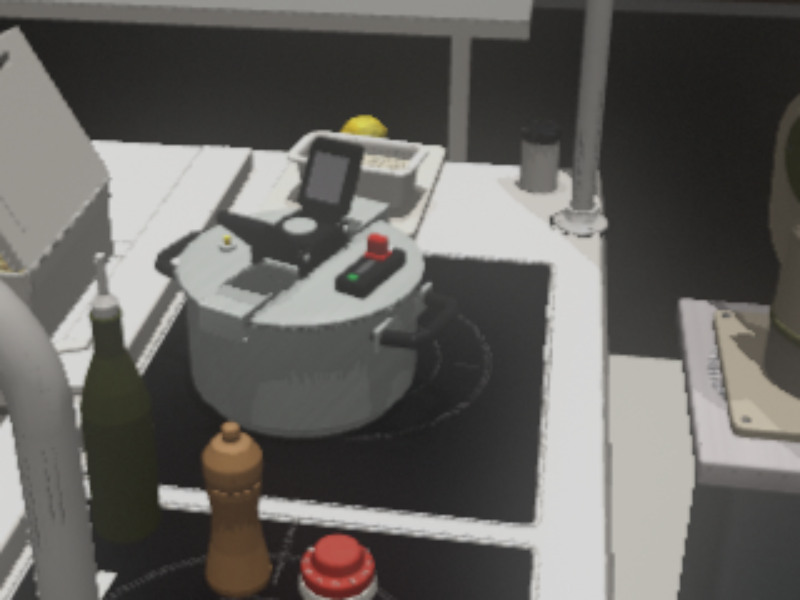

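Top view: the hub is at about px (233,190), the red knob at (227,219) and the green dot at about (212,214). The left wing is at (210,180) and the right, steeper one at (251,196). Cooker yaw is about -18°. Next I fit the pose from depth.

```bash
python3 - <<'E'
from h import *
np.set_printoptions(precision=4,suppress=True)
from scipy.optimize import least_squares
P=[];C=[]
for c in['top','side']:
    im=cv2.imread(f'pics/{c}0.png')[...,::-1].astype(int);dep=np.load(f'{c}.npy');cal=manip.get_calibration(c)
    p,u,v=cloud(cal,dep);col=im[v,u]
    m=(np.hypot(p[:,0]-.55,p[:,1]-.085)<.22)&(p[:,2]>.1)&(p[:,2]<.32)
    p,col=p[m],col[m]; P.append(p);C.append(col)
    lid=(p[:,2]>.13)&(p[:,2]<.16)&(col.min(1)>120)
    # circle fit to outer rim by angle
    ctr=np.array([.55,.085])
    for _ in range(8):
        q=p[lid,:2]-ctr;a=np.arctan2(q[:,1],q[:,0]);r=np.hypot(*q.T)
        rim=[]
        for k in np.linspace(-np.pi,np.pi,49)[:-1]:
            s=(a>=k)&(a<k+np.pi/24)&(r<.13)
            if s.sum()>4: rim.append(p[lid,:2][s][np.argmax(r[s])])
        rim=np.array(rim);f=least_squares(lambda x:np.hypot(*(rim-x[:2]).T)-.124,ctr,loss='soft_l1',f_scale=.003);ctr=f.x
    print(c,'centre',ctr,'lid z',np.percentile(p[lid,2],[5,50,95]))
    red=(col[:,0]>130)&(col[:,1]<80)&(p[:,2]>.15)
    print(' red',red.sum(),p[red].mean(0),p[red].max(0))
    h=(np.hypot(*(p[:,:2]-ctr).T)<.012)&(col.min(1)>120)&(p[:,2]>.17)
    print(' hub',h.sum(),p[h].mean(0) if h.any() else 0)
    g=(col[:,1]>col[:,0]+50)&(p[:,2]>.14);print(' green',g.sum(),p[g].mean(0))
    dk=(col.max(1)<110)&(p[:,2]>.155)&(np.hypot(*(p[:,:2]-ctr).T)<.13)&~red
    dk&=p[:,2]>.168
    q=p[dk,:2];w,V=np.linalg.eigh(np.cov(q.T));d=V[:,1]*np.sign(V[1,1]);yaw=np.arctan2(-d[0],d[1]);print(' yaw wings',yaw)
    y2=None
    for yaw_ in (yaw,):
        Q=(p-np.r_[ctr,0])@R.from_euler('z',yaw_).as_matrix()
        for s in(1,-1):
            w_=(Q[:,1]*s>.045)&(Q[:,2]>.185)&(abs(Q[:,0])<.035)&(col.max(1)<140)
            t=Q[w_][:,1]*s;z=Q[w_][:,2]
            print(' wing',s,w_.sum(),'y',t.min(),t.max(),'z',z.min(),z.max(),'x',Q[w_][:,0].min(),Q[w_][:,0].max(),'ang samples',)
            if w_.sum()>20: print('  slope',np.polyfit(t,z,1),'bins',[(round(b,3),round(np.median(z[abs(t-b)<.004]),3)) for b in np.arange(.045,.12,.01) if (abs(t-b)<.004).any()])
E
```

```text
top centre [0.5507 0.0836] lid z [0.1414 0.1466 0.1545]
 red 37 [0.4685 0.1004 0.1818] [0.4791 0.1113 0.1906]
 hub 56 [0.5504 0.0836 0.1825]
 green 13 [0.4866 0.1442 0.1626]
 yaw wings -0.3746698044878197
 wing 1 468 y 0.0453953191386763 0.09984051891759753 z 0.1864240926215208 0.23522173729171467 x -0.03034089708472268 0.029754021627884496 ang samples
  slope [0.8616 0.1509] bins [(np.float64(0.045), np.float64(0.19)), (np.float64(0.055), np.float64(0.198)), (np.float64(0.065), np.float64(0.207)), (np.float64(0.075), np.float64(0.216)), (np.float64(0.085), np.float64(0.226)), (np.float64(0.095), np.float64(0.231))]
 wing -1 285 y 0.045028113982629174 0.08172671918785578 z 0.19964577850735507 0.2502169192515355 x -0.029661871855815463 0.030312705095854545 ang samples
  slope [1.2555 0.1509] bins [(np.float64(0.045), np.float64(0.206)), (np.float64(0.055), np.float64(0.219)), (np.float64(0.065), np.float64(0.238)), (np.float64(0.075), np.float64(0.245)), (np.float64(0.085), np.float64(0.241))]
side centre [0.5483 0.0856] lid z [0.1429 0.1476 0.1556]
 red 29 [0.4672 0.1074 0.1772] [0.4
[... 251 characters left out ...]
g samples
  slope [0.9743 0.1326] bins [(np.float64(0.045), np.float64(0.187)), (np.float64(0.055), np.float64(0.19)), (np.float64(0.065), np.float64(0.194)), (np.float64(0.075), np.float64(0.204)), (np.float64(0.085), np.float64(0.213)), (np.float64(0.095), np.float64(0.229)), (np.float64(0.105), np.float64(0.228))]
 wing -1 497 y 0.04502786988482174 0.0820117575881735 z 0.1855379812615342 0.24955352967473166 x -0.033835229505098506 0.028901651908602496 ang samples
  slope [1.5983 0.1274] bins [(np.float64(0.045), np.float64(0.201)), (np.float64(0.055), np.float64(0.216)), (np.float64(0.065), np.float64(0.234)), (np.float64(0.075), np.float64(0.245)), (np.float64(0.085), np.float64(0.241))]
```

```bash
python3 - <<'E'
from h import *
np.set_printoptions(precision=3,suppress=True)
for c in['top','side']:
    cal=manip.get_calibration(c);p,u,v=cloud(cal,np.load(f'{c}.npy'))
    m=(p[:,2]>.2)&(p[:,0]>-.2)&(p[:,0]<.9)&(p[:,1]>-.8)&(p[:,1]<.7)
    g={}
    for q,a,b in zip(p[m],u[m],v[m]):
        k=(int(np.floor(q[0]/.1)),int(np.floor(q[1]/.1)));g.setdefault(k,[]).append(np.r_[q[2],a,b])
    print(c,[(k[0]/10,k[1]/10,len(x),np.min(x,0)[0].round(2),np.max(x,0)[0].round(2),np.median(x,0)[1:].astype(int).tolist()) for k,x in sorted(g.items()) if len(x)>8])
E
python3 -c "
import cv2;a=cv2.imread('pics/top0.png');cv2.imwrite('pics/t2.png',a)"
```

```text
top [(0.0, -0.1, 294, np.float64(0.2), np.float64(0.32), [273, 375]), (0.0, 0.0, 238, np.float64(0.2), np.float64(0.32), [256, 379]), (0.1, -0.4, 749, np.float64(0.6), np.float64(0.66), [486, 376]), (0.2, -0.6, 765, np.float64(0.24), np.float64(0.43), [495, 299]), (0.2, -0.5, 120, np.float64(0.29), np.float64(0.35), [474, 305]), (0.2, -0.4, 2904, np.float64(0.2), np.float64(0.74), [472, 321]), (0.3, -0.6, 104, np.float64(0.25), np.float64(0.42), [505, 282]), (0.5, -0.4, 283, np.float64(0.76), np.float64(0.78), [509, 117]), (0.5, 0.0, 284, np.float64(0.2), np.float64(0.25), [253, 196]), (0.5, 0.1, 334, np.float64(0.2), np.float64(0.24), [205, 179]), (0.6, -0.4, 700, np.float64(0.76), np.float64(0.79), [507, 53]), (0.6, 0.1, 43, np.float64(0.2), np.float64(0.23), [205, 168]), (0.6, 0.3, 110, np.float64(0.2), np.float64(0.27), [137, 151]), (0.7, -0.4, 339, np.float64(0.76), np.float64(0.79), [504, 11]), (0.8, -0.2, 209, np.float64(0.2), np.float64(0.25), [304, 68]), (0.8, -0.1, 600, np.float64(0.2), np.float64(0.31), [278, 68]), (0.8, 0.0, 578, np.float64(0.2), np.float64(0.3), [244, 68
[... 913 characters left out ...]
-0.7, 63, np.float64(0.25), np.float64(0.35), [346, 72]), (0.3, -0.6, 399, np.float64(0.25), np.float64(0.57), [349, 25]), (0.4, 0.0, 32, np.float64(0.21), np.float64(0.25), [263, 163]), (0.5, 0.0, 448, np.float64(0.2), np.float64(0.25), [252, 167]), (0.5, 0.1, 194, np.float64(0.2), np.float64(0.23), [222, 191]), (0.6, 0.1, 21, np.float64(0.21), np.float64(0.23), [209, 187]), (0.6, 0.3, 295, np.float64(0.2), np.float64(0.28), [161, 224]), (0.8, -0.2, 132, np.float64(0.2), np.float64(0.26), [141, 138]), (0.8, -0.1, 454, np.float64(0.2), np.float64(0.31), [131, 146]), (0.8, 0.0, 530, np.float64(0.2), np.float64(0.31), [116, 160]), (0.8, 0.1, 154, np.float64(0.2), np.float64(0.25), [105, 172])]
```

View pics/top0.png

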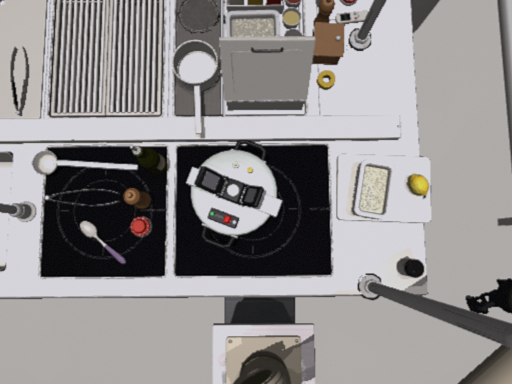

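View pics/side0.png

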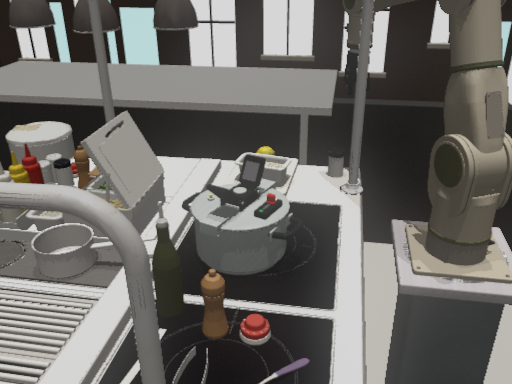

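Both views show a vertical pole at the front right, at top px (370,287) and side px (350,188), standing between the gripper and the cooker. I'll locate it before moving.

```bash
python3 - <<'E'
from h import *
np.set_printoptions(precision=3,suppress=True)
for c,b in[('side',(335,385)),('top',(355,512))]:
    cal=manip.get_calibration(c);p,u,v=cloud(cal,np.load(f'{c}.npy'))
    for z in np.arange(.02,.8,.06):
        m=(abs(p[:,2]-z)<.02)&(p[:,0]>.15)&(p[:,0]<.45)&(p[:,1]>-.46)&(p[:,1]<-.2)&(u>b[0])
        if m.sum()>3: print(c,round(z,2),m.sum(),'x',np.percentile(p[m,0],[3,97]),'y',np.percentile(p[m,1],[3,97]))
cal=manip.get_calibration('top');print(world(cal,370,287,1.31))
E
```

```text
side 0.02 707 x [0.237 0.316] y [-0.44  -0.209]
side 0.08 221 x [0.249 0.324] y [-0.453 -0.321]
side 0.14 118 x [0.248 0.278] y [-0.339 -0.32 ]
side 0.2 127 x [0.249 0.278] y [-0.337 -0.321]
side 0.26 128 x [0.248 0.278] y [-0.337 -0.32 ]
side 0.32 138 x [0.249 0.278] y [-0.336 -0.321]
side 0.38 145 x [0.249 0.278] y [-0.338 -0.321]
side 0.44 153 x [0.249 0.278] y [-0.34  -0.319]
side 0.5 166 x [0.249 0.278] y [-0.34 -0.32]
side 0.56 331 x [0.176 0.277] y [-0.451 -0.321]
top 0.02 1530 x [0.24  0.443] y [-0.453 -0.303]
top 0.08 304 x [0.261 0.35 ] y [-0.459 -0.325]
top 0.14 51 x [0.254 0.281] y [-0.34  -0.323]
top 0.2 60 x [0.253 0.281] y [-0.343 -0.323]
top 0.26 78 x [0.252 0.281] y [-0.343 -0.323]
top 0.32 91 x [0.253 0.281] y [-0.343 -0.324]
top 0.38 110 x [0.253 0.281] y [-0.344 -0.324]
top 0.44 132 x [0.253 0.281] y [-0.344 -0.323]
top 0.5 164 x [0.253 0.28 ] y [-0.345 -0.324]
top 0.56 210 x [0.253 0.28 ] y [-0.345 -0.324]
top 0.62 960 x [0.177 0.28 ] y [-0.388 -0.31 ]
top 0.68 398 x [0.185 0.28 ] y [-0.363 -0.324]
top 0.74 146 x [0.254 0.279] y [-0.331 -0.323]
[ 0.259 -0.347 -0.02 ]
```

```bash
cat > st.py <<'E'
from h import *
np.set_printoptions(precision=3,suppress=True)
o=manip.get_obs();r=R.from_quat(o['ee_rot']).as_matrix()
print('t',o['clock'],'p',np.array(o['position']),'q',np.array(o['joint_pos']),'F',np.array(o['ft_force']));print('tool x',r[:,0],'z',r[:,2])
E
python3 -m pendant '[[-0.2,-0.6,-0.2,0,0,0,-1],[-0.4,-1.3,-0.4,0,0,0,-1],[-0.6,-2,-0.6,0,0,0,-1],[-0.8,-2.8,-0.8,0,0,0,-1],[-1,-3.6,-1,0,0,0,-1],[-1.1,-4.3,-1.3,0,0,0,-1],[-1.2,-5,-1.5,0,0,0,-1],[-1.3,-5.6,-1.7,0,0,0,-1],[-1.3,-6.2,-1.8,0,0,0,-1],[-1.3,-6.2,-1.8,0,0,0,-1]]'; python3 st.py
```

```text
clock: 2.25
position: [0.0801, -0.3107, 0.3362]
ee_rot: [0.974, 0.226, 0.0, 0.001]
ft_force: [0.3, 0.0, 0.1]
grip_width: -0.002
grasp_force: 0.0
t 2.25 p [ 0.08  -0.311  0.336] q [ 1.208 -0.395 -0.023  1.98  -0.009  1.553  0.072] F [0.26  0.026 0.142]
tool x [ 0.898  0.44  -0.   ] z [ 0.001 -0.003 -1.   ]
```

```bash
cat > wp.py <<'E'
from h import *
import sys
def units(pts):
    o=manip.get_obs();r=R.from_quat(o['ee_rot'])
    return r.inv().apply(np.array(pts)-np.array(o['position']))/.05
E
python3 - <<'E'
from wp import *
np.set_printoptions(precision=2,suppress=True)
c=manip.get_calibration('wrist');print('cam units in tool',units([c['xyz']]))
az=np.radians(np.linspace(-75.5,-10,10)[1:]);print(units([[.305*np.cos(a),.305*np.sin(a),.336] for a in az]))
E
```

```text
cam units in tool [[ 1.5  -0.   -2.57]]
[[ 0.84 -0.2   0.  ]
 [ 1.61 -0.19  0.  ]
 [ 2.38 -0.28  0.  ]
 [ 3.13 -0.46  0.  ]
 [ 3.85 -0.74  0.  ]
 [ 4.53 -1.11  0.  ]
 [ 5.16 -1.56 -0.  ]
 [ 5.73 -2.09 -0.  ]
 [ 6.23 -2.69 -0.  ]]
```

```bash
python3 -m pendant '[[0.8,-0.1,0,0,0,-0.9,-1],[1.6,-0.1,0,0,0,-1.8,-1],[2.4,-0.2,0,0,0,-2.7,-1],[3.1,-0.4,0,0,0,-3.5,-1],[3.8,-0.7,0,0,0,-4.3,-1],[4.5,-1.1,0,0,0,-4.9,-1],[5.1,-1.5,0,0,0,-5.3,-1],[5.7,-2,0,0,0,-5.3,-1],[6.2,-2.6,0,0,0,-5.3,-1],[6.2,-2.6,0,0,0,-5.3,-1]]'; python3 st.py; python3 - <<'E'
from wp import *
np.set_printoptions(precision=2,suppress=True)
C=np.array([.549,.0845,0]);Y=R.from_euler('z',-.37)
print(units(C+Y.apply([[0,.03,.30],[0,.03,.22]])))
E
```

```text
clock: 3.5
position: [0.3024, -0.056, 0.3354]
ee_rot: [0.825, 0.565, -0.0, 0.0]
ft_force: [-1.2, -0.9, -0.8]
grip_width: 0.005
grasp_force: 0.0
t 3.5 p [ 0.302 -0.056  0.335] q [ 0.826 -0.46  -0.528  1.977 -0.225  1.568 -0.025] F [-1.173 -0.933 -0.787]
tool x [ 0.361  0.933 -0.001] z [ 0.    -0.001 -1.   ]
[[5.   3.58 0.71]
 [5.   3.58 2.31]]
```

```bash
python3 -m pendant '[[0.4,0.3,0,0,0,0,-1],[1,0.7,0,0,0,0,-1],[1.8,1.3,0,0,0,0,-1],[2.6,1.9,0,0,0,0,-1],[3.4,2.4,0.1,0,0,0,-1],[4.1,2.9,0.3,0,0,0,-1],[4.7,3.4,0.5,0,0,0,-1],[5,3.6,0.7,0,0,0,-1],[5,3.6,0.7,0,0,0,-1],[5,3.6,0.7,0,0,0,-1]]'; python3 st.py; python3 - <<'E'
from wp import *
np.set_printoptions(precision=2,suppress=True)
C=np.array([.549,.0845,0]);Y=R.from_euler('z',-.37)
print(units(C+Y.apply(np.array([[0,.050,.25],[0,58,235],[0,65,229],[0,70,224],[0,78,214],[0,82,203],[0,85,191],[0,85,188]])*[[1],*[[.001]]*7])))
im,d=manip.camera('wrist');cal=manip.get_calibration('wrist')
cv2.imwrite('pics/w1.png',im[...,::-1])
for t in['lid_hub','wing_left_top','wing_right_top','valve_knob']:
    r=manip.tip_of(t,'wrist')
    if r:
        u,v=r[0]['pixel'];w=world(cal,u,v,d[int(v),int(u)]);print(t,r[0]['p'],w,Y.inv().apply(w-C))
E
```

```text
clock: 4.75
position: [0.5603, 0.1082, 0.3004]
ee_rot: [0.826, 0.563, -0.0, 0.0]
ft_force: [-0.4, -0.4, -0.2]
grip_width: -0.003
grasp_force: 0.0
t 4.75 p [0.56  0.108 0.3  ] q [ 0.545  0.343 -1.025  1.483  0.293  1.48  -0.855] F [-0.394 -0.381 -0.171]
tool x [ 0.366  0.931 -0.   ] z [-0. -0. -1.]
[[ 0.48 -0.04  1.01]
 [ 0.64 -0.04  1.31]
 [ 0.78 -0.04  1.43]
 [ 0.88 -0.04  1.53]
 [ 1.04 -0.04  1.73]
 [ 1.12 -0.04  1.95]
 [ 1.18 -0.04  2.19]
 [ 1.18 -0.04  2.25]]
lid_hub 0.64 [0.55 0.08 0.18] [0.   0.   0.18]
wing_left_top 0.92 [0.58 0.15 0.22] [0.   0.07 0.22]
wing_right_top 0.85 [0.56 0.1  0.32] [0.   0.02 0.32]
valve_knob 0.56 [0.47 0.1  0.19] [-0.08 -0.01  0.19]
```

View pics/w1.png

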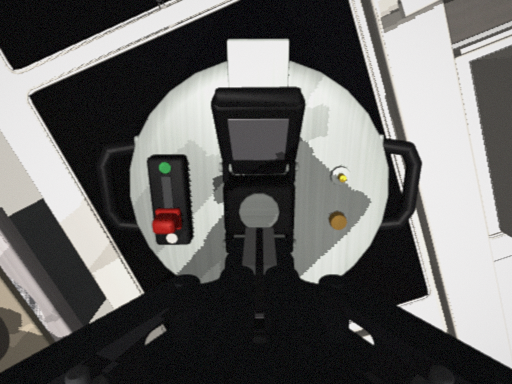

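The wrist view shows the shut fingers over the hub (260,210) and in line with the left wing (258,130). The red knob is at (167,220), with the green dot above it at (165,168). The fitted pose agrees with this, so I push the left wing along its arc.

```bash
python3 -m pendant '[[0.3,0,0.6,0,0,0,-1],[0.5,0,1.1,0,0,0,-1],[0.65,0,1.35,0,0,0,-1],[0.8,0,1.45,0,0,0,-1],[0.95,0,1.6,0,0,0,-1],[1.04,0,1.75,0,0,0,-1],[1.12,0,1.95,0,0,0,-1],[1.16,0,2.1,0,0,0,-1],[1.18,0,2.25,0,0,0,-1],[1.18,0,2.25,0,0,0,-1]]'; python3 st.py
```

```text
clock: 6.25
position: [0.5826, 0.1645, 0.1907]
ee_rot: [0.826, 0.563, 0.001, 0.001]
ft_force: [-7.1, -5.2, 28.4]
grip_width: -0.004
grasp_force: 13.8
t 6.25 p [0.583 0.164 0.191] q [ 0.382  0.497 -0.972  1.552  0.421  1.314 -1.015] F [-7.12  -5.245 28.417]
tool x [0.365 0.931 0.001] z [ 0.003 -0.    -1.   ]
```

```bash
python3 -m pendant '[[0,0,-0.5,0,0,0,-1],[0,0,-1.2,0,0,0,-1],[-0.4,0,-1.9,0,0,0,-1],[-1.1,0,-2.25,0,0,0,-1],[-1.8,0,-2.25,0,0,0,-1],[-2.3,0,-2.2,0,0,0,-1],[-2.4,0,-2,0,0,0,-1],[-2.45,0,-1.6,0,0,0,-1],[-2.5,0,-1.3,0,0,0,-1],[-2.5,0,-1.3,0,0,0,-1]]'; python3 st.py; python3 - <<'E'
from wp import *
np.set_printoptions(precision=2,suppress=True)
C=np.array([.549,.0845,0]);Y=R.from_euler('z',-.37)
print(units(C+Y.apply(np.array([[0,-45,240],[0,-53,237],[0,-62,232],[0,-70.5,224],[0,-77.5,214],[0,-82.4,203],[0,-85,191],[0,-85,188]])*.001)))
im,d=manip.camera('top');cal=manip.get_calibration('top')
cv2.imwrite('pics/t3.png',im[...,::-1])
r=manip.tip_of('wing_left_top','top');u,v=r[0]['pixel'];print(Y.inv().apply(world(cal,u,v,d[int(v),int(u)])-C))
p,u,v=cloud(cal,d);Q=Y.inv().apply(p-C);m=(abs(Q[:,0])<.025)&(Q[:,1]>.06)&(Q[:,1]<.115);print(np.percentile(Q[m,2],[5,50,95]).round(4))
E
```

```text
clock: 7.5
position: [0.5356, 0.0478, 0.2514]
ee_rot: [0.826, 0.564, -0.001, -0.001]
ft_force: [-0.2, -0.5, 0.5]
grip_width: 0.0
grasp_force: 0.0
t 7.5 p [0.536 0.048 0.251] q [ 0.705  0.28  -1.026  1.641  0.244  1.361 -0.729] F [-0.18  -0.493  0.517]
tool x [ 0.365  0.931 -0.001] z [-0.002  0.    -1.   ]
[[-0.12 -0.01  0.23]
 [-0.28 -0.01  0.29]
 [-0.46 -0.01  0.39]
 [-0.63 -0.01  0.55]
 [-0.77 -0.01  0.75]
 [-0.87 -0.01  0.97]
 [-0.92 -0.01  1.21]
 [-0.92 -0.01  1.27]]
[0.01 0.1  0.18]
[0.17 0.18 0.18]
```

```bash
python3 -m pendant '[[-0.12,0,0.23,0,0,0,-1],[-0.28,0,0.3,0,0,0,-1],[-0.46,0,0.4,0,0,0,-1],[-0.63,0,0.55,0,0,0,-1],[-0.77,0,0.75,0,0,0,-1],[-0.87,0,0.97,0,0,0,-1],[-0.9,0,1.15,0,0,0,-1],[-0.92,0,1.27,0,0,0,-1],[-0.92,0,1.27,0,0,0,-1],[-0.92,0,1.27,0,0,0,-1]]'; python3 st.py
```

```text
clock: 8.85
position: [0.5196, 0.0038, 0.1907]
ee_rot: [0.826, 0.563, -0.001, 0.001]
ft_force: [-10.3, -5.1, 23.5]
grip_width: 0.001
grasp_force: 12.2
t 8.85 p [0.52  0.004 0.191] q [ 0.785  0.279 -1.003  1.77   0.251  1.23  -0.661] F [-10.28   -5.126  23.519]
tool x [ 0.366  0.931 -0.002] z [-0.    -0.003 -1.   ]
```

```bash
python3 -m pendant '[[0,0,-0.4,0,0,0,-1],[0,0,-1,0,0,0,-1],[0,-0.3,-1.7,0,0,0,-1],[0.1,-0.9,-2,0,0,0,-1],[0.3,-1.4,-2,0,0,0,-1],[0.5,-1.64,-2,0,0,0,-1],[0.5,-1.64,-1.6,0,0,0,-1],[0.5,-1.64,-1.2,0,0,0,-1],[0.5,-1.64,-1,0,0,0,-1],[0.5,-1.64,-1,0,0,0,-1]]'; python3 st.py; python3 - <<'E'
from wp import *
np.set_printoptions(precision=4,suppress=True)
C=np.array([.549,.0845,0]);Y=R.from_euler('z',-.37)
for c in['top','side','wrist']:
    im,d=manip.camera(c);cal=manip.get_calibration(c);cv2.imwrite(f'pics/{c}4.png',im[...,::-1])
    p,u,v=cloud(cal,d);Q=Y.inv().apply(p-C)
    for s in(1,-1):
        f=[]
        for a in(.06,.105):
            m=(abs(Q[:,0])<.025)&(abs(Q[:,1]*s-a)<.006)&(Q[:,2]>.16)&(Q[:,2]<.25);f+=[m.sum(),np.median(Q[m,2]) if m.any() else 0]
        print(c,s,f)
    col=im[v,u].astype(int);r=(col[:,0]>110)&(col[:,1]<70)&(Q[:,2]>.165)&(Q[:,2]<.2)&(np.hypot(Q[:,0],Q[:,1])<.12)
    if r.any():print(' red',r.sum(),Q[r].min(0),Q[r].max(0))
print('tcp',Y.inv().apply(manip.get_obs()['position']-C))
print(units(C+Y.apply([[-.082,-.05,.183],[-.082,0.003-.011,.183]])))
E
```

```text
clock: 10.1
position: [0.4522, 0.0581, 0.239]
ee_rot: [0.826, 0.563, -0.0, -0.001]
ft_force: [-0.5, -0.0, 0.5]
grip_width: 0.001
grasp_force: 0.0
t 10.1 p [0.452 0.058 0.239] q [ 0.882  0.018 -1.094  1.848  0.016  1.286 -0.591] F [-0.503 -0.01   0.533]
tool x [0.365 0.931 0.   ] z [-0.001  0.001 -1.   ]
top 1 [np.int64(73), np.float64(0.17739813755233858), np.int64(74), np.float64(0.17788604824494936)]
top -1 [np.int64(0), 0, np.int64(71), np.float64(0.17653872249956626)]
side 1 [np.int64(41), np.float64(0.17837270687691476), np.int64(60), np.float64(0.17791654698606074)]
side -1 [np.int64(41), np.float64(0.17853123604143684), np.int64(32), np.float64(0.1782890270416937)]
 red 41 [-0.0941 -0.0135  0.1664] [-0.0725 -0.0023  0.1882]
wrist 1 [np.int64(1098), np.float64(0.17683469138263547), np.int64(0), 0]
wrist -1 [np.int64(1328), np.float64(0.17707043255661176), np.int64(1051), np.float64(0.17704164116886478)]
 red 778 [-0.0921 -0.0228  0.166 ] [-0.0709 -0.0035  0.1866]
tcp [-0.0802 -0.0595  0.2399]
[[ 0.1887 -0.0368  1.1385]
 [ 1.0287 -0.0402  1.1389]]
```

View pics/wrist4.png

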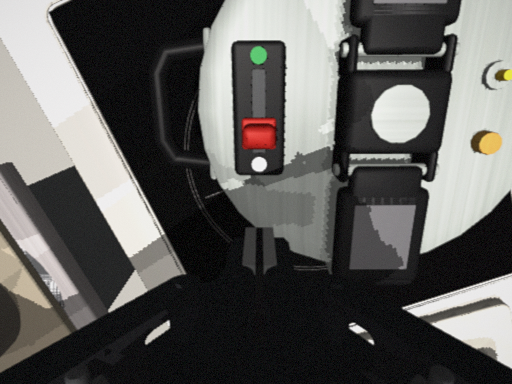

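```bash
python3 -m pendant '[[0,0,0.5,0,0,0,-1],[0,0,1,0,0,0,-1],[0,0,1.1,0,0,0,-1],[0.2,0,1.1,0,0,0,-1],[0.45,0,1.1,0,0,0,-1],[0.65,0,1.1,0,0,0,-1],[0.85,0,1.1,0,0,0,-1],[1,0,1.1,0,0,0,-1],[1.06,0,1.1,0,0,0,-1],[1.06,0,1.1,0,0,0,-1]]'; python3 st.py
```

```text
clock: 11.5
position: [0.4716, 0.1077, 0.1843]
ee_rot: [0.826, 0.564, 0.0, -0.0]
ft_force: [-0.7, 0.4, -0.1]
grip_width: -0.0
grasp_force: 0.0
t 11.5 p [0.472 0.108 0.184] q [ 0.712  0.208 -1.115  1.86   0.2    1.196 -0.842] F [-0.677  0.386 -0.087]
tool x [0.365 0.931 0.   ] z [-0.  0. -1.]
```

```bash
python3 -m pendant '[[0.02,0,0,0,0,0,-1],[0.04,0,0,0,0,0,-1],[0.06,0,0,0,0,0,-1],[0.06,0,0,0,0,0,-1],[0.06,0,0,0,0,0,-1],[0.06,0,0,0,0,0,-1],[0.06,0,0,0,0,0,-1],[0.06,0,0,0,0,0,-1],[0.06,0,0,0,0,0,-1],[0.06,0,0,0,0,0,-1]]'; python3 st.py; python3 - <<'E'
from wp import *
np.set_printoptions(precision=4,suppress=True)
C=np.array([.549,.0845,0]);Y=R.from_euler('z',-.37)
for c in['side','wrist']:
    im,d=manip.camera(c);cal=manip.get_calibration(c);cv2.imwrite(f'pics/{c}5.png',im[...,::-1])
    p,u,v=cloud(cal,d);Q=Y.inv().apply(p-C)
    col=im[v,u].astype(int);r=(col[:,0]>110)&(col[:,1]<70)&(Q[:,2]>.165)&(Q[:,2]<.2)&(np.hypot(Q[:,0],Q[:,1])<.12)
    if r.any():print(c,' red',r.sum(),Q[r].min(0),Q[r].max(0))
print('tcp',Y.inv().apply(manip.get_obs()['position']-C))
E
```

```text
clock: 12.75
position: [0.4727, 0.1101, 0.1843]
ee_rot: [0.826, 0.563, -0.0, 0.0]
ft_force: [-1.5, -1.0, -0.4]
grip_width: -0.001
grasp_force: 0.7
t 12.75 p [0.473 0.11  0.184] q [ 0.704  0.214 -1.115  1.856  0.206  1.197 -0.852] F [-1.454 -0.984 -0.388]
tool x [ 0.365  0.931 -0.   ] z [-0. -0. -1.]
side  red 12 [-0.0909  0.0188  0.1657] [-0.0775  0.0239  0.1709]
wrist  red 195 [-0.0922  0.0163  0.1659] [-0.078   0.0234  0.171 ]
tcp [-0.0804 -0.0038  0.1843]
```

View pics/wrist5.png

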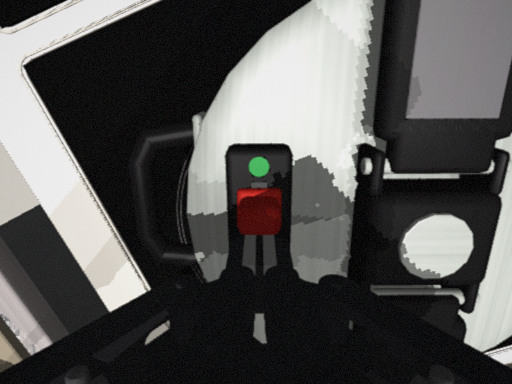

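The knob is near the green dot: its far edge is at y≈22 mm, where the stop puts it at 21. I'll push in small steps until the force rises.

```bash
python3 -m pendant '[[0.02,0,0,0,0,0,-1],[0.03,0,0,0,0,0,-1],[0.04,0,0,0,0,0,-1],[0.04,0,0,0,0,0,-1],[0.04,0,0,0,0,0,-1],[0.04,0,0,0,0,0,-1],[0.04,0,0,0,0,0,-1],[0.04,0,0,0,0,0,-1],[0.04,0,0,0,0,0,-1],[0.04,0,0,0,0,0,-1]]'; python3 st.py
```

```text
clock: 14.1
position: [0.4729, 0.1104, 0.1842]
ee_rot: [0.827, 0.563, -0.002, 0.001]
ft_force: [-6.9, -8.2, 5.6]
grip_width: -0.003
grasp_force: 4.9
t 14.1 p [0.473 0.11  0.184] q [ 0.699  0.217 -1.113  1.854  0.211  1.201 -0.858] F [-6.892 -8.194  5.621]
tool x [ 0.366  0.93  -0.003] z [-0.002 -0.003 -1.   ]
```

The push force is 10.7 N and the tool has stopped, so the knob is against its stop. I back off, lift and check everything.

```bash
python3 -m pendant '[[-0.1,0,0,0,0,0,-1],[-0.3,0,0,0,0,0,-1],[-0.6,0,0,0,0,0,-1],[-0.7,0,-0.4,0,0,0,-1],[-0.7,0,-1,0,0,0,-1],[-0.7,-0.5,-1.8,0,0,0,-1],[-0.7,-1.2,-2.4,0,0,0,-1],[-0.7,-1.8,-2.6,0,0,0,-1],[-0.7,-1.8,-2.6,0,0,0,-1],[-0.7,-1.8,-2.6,0,0,0,-1]]'; python3 st.py; python3 - <<'E'
from wp import *
np.set_printoptions(precision=4,suppress=True)
C=np.array([.549,.0845,0]);Y=R.from_euler('z',-.37)
for c in['top','side','wrist']:
    im,d=manip.camera(c);cal=manip.get_calibration(c);cv2.imwrite(f'pics/{c}6.png',im[...,::-1])
    p,u,v=cloud(cal,d);Q=Y.inv().apply(p-C)
    for s in(1,-1):
        f=[]
        for a in(.06,.105):
            m=(abs(Q[:,0])<.025)&(abs(Q[:,1]*s-a)<.006)&(Q[:,2]>.16)&(Q[:,2]<.25);f+=[round(float(np.median(Q[m,2])),4) if m.any() else 0]
        print(c,s,f)
    col=im[v,u].astype(int);r=(col[:,0]>110)&(col[:,1]<70)&(Q[:,2]>.18)&(Q[:,2]<.2)&(np.hypot(Q[:,0],Q[:,1])<.12)
    if r.any():print(' red',r.sum(),Q[r].min(0),Q[r].max(0))
    h=(np.hypot(Q[:,0],Q[:,1])<.018)&(col.min(1)>120)&(Q[:,2]>.17)&(Q[:,2]<.2)
    if h.any(): print(' hub',Q[h].mean(0))
E
```

```text
clock: 15.35
position: [0.3772, 0.1118, 0.3141]
ee_rot: [0.826, 0.563, 0.0, 0.0]
ft_force: [0.3, 0.1, 0.0]
grip_width: 0.001
grasp_force: 0.0
t 15.35 p [0.377 0.112 0.314] q [ 0.884 -0.341 -1.005  1.854 -0.287  1.48  -0.441] F [0.31  0.093 0.021]
tool x [ 0.366  0.931 -0.   ] z [ 0.001 -0.001 -1.   ]
top 1 [0.177, 0.1766]
top -1 [0.1777, 0.1777]
 red 32 [-0.0887  0.0074  0.1812] [-0.0712  0.0205  0.1885]
 hub [ 0.0012 -0.0006  0.1831]
side 1 [0.1783, 0.1782]
side -1 [0.1783, 0.178]
 red 19 [-0.0917  0.0113  0.181 ] [-0.0758  0.0214  0.1864]
 hub [-0.0008  0.0013  0.1839]
wrist 1 [0.1768, 0.1752]
wrist -1 [0.1768, 0.1767]
 red 355 [-0.0917  0.0073  0.1806] [-0.0734  0.0208  0.1867]
 hub [-0.0002  0.0001  0.1825]
```

View pics/side6.png

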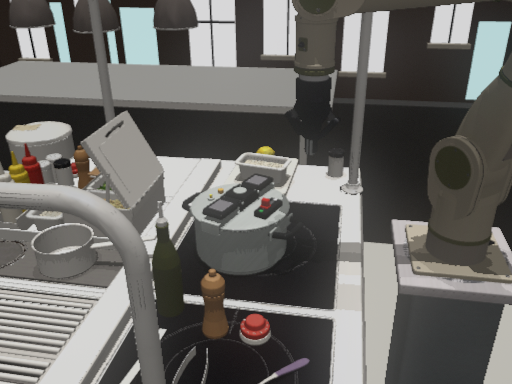

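Both wings are flat. The knob spans y 7–21 mm, so the valve is at 0.028. The hub hasn't moved, the bystanders stand where they were, and the arm is clear.

```bash
python3 -c "
from workcell import manip
print(manip.hand_in())"
```

```text
the job is handed in; nothing more can be done
None
```

The job is handed in: both wing handles are flat, then the valve was pushed to its stop at the green dot; the cooker did not shift measurably and the bystanders look unmoved; no verdict came back.

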